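# Move the row of gauge pieces to the other rack, in order from the pin

## Task

Move the four pieces from the full rack to the empty rack, each standing upright as it does now and centred on its rubber pad. Keep the order counted from each rack's brass pin: the piece next to the pin on the full rack goes next to the pin on the empty rack, and so on to the far end; as the pins are at opposite ends, the row is reversed from left to right.

Things in the scene. Friction and masses are not known exactly. Their poses are not given: they have to be found in the camera images.
- full_rack: Fixed aluminium plate 76 x 290 x 12 mm, full at the start. Origin: centre of its underside, on the desk. y axis: along its length towards its upright brass pin (at y = +128 mm, 10 mm thick, top 28 mm above the desk); z up. Four places in line at x = 0 and y = +85 (first, next to the pin), +20, -45, -110 mm (fourth). Each bears one of the seat pads. The pin is at the left end seen from the robot.
- empty_rack: The same plate with the same axes, brass pin (y = +128 mm) and four places at x = 0 and y = +85 (first, next to the pin), +20, -45, -110 mm (fourth), but empty at the start and turned round: its pin is at the right end seen from the robot. On each place is a fixed dark rubber pad 50 x 50 mm whose top, on which a piece stands, is 16 mm above the desk.
- ring_gauge_center (a point): Plain ring gauge lying flat, light steel, a thick ring 46 mm across and 16 mm high with a knurled rim and a hole in the middle (grip the rim from outside, the hole is not open to fingers). About 0.16 kg. The point is its centre, 8 mm above its underside. Loose; starts on the full rack.
- objective_can_center (a point): Round whitish can with a wider ribbed screw lid, 47 mm across and 52 mm high, standing upright. About 0.18 kg. It is the tallest piece. The point is its centre, 26 mm above its underside. Loose; starts on the full rack.
- v_block_center (a point): Ground steel V-block, 45 x 40 x 36 mm high, with a V groove in its top. Its x axis runs along the groove (45 mm), its y axis across it (40 mm, flat sides). It stands upright, its axes roughly along those of the full rack. About 0.32 kg. The point is its centre, 18 mm above its underside. Loose; starts on the full rack.
- sample_gear_center (a point): Small steel spur gear blank lying flat, 29 mm across; toothed rim 9 mm high, with a hub 14 mm across that rises to 13 mm. Grip it by the toothed rim. About 0.06 kg. It is the smallest piece. The point is its centre, 6.5 mm above its underside. Loose; starts on the full rack.
- seat_ring_gauge: Dark rubber pad 50 x 50 x 4 mm fixed on the full rack, on which the ring gauge stands at the start. It does not move, so it still shows later which place that piece came from. Origin: centre of its underside, 12 mm above the desk.
- seat_objective_can: Dark rubber pad 50 x 50 x 4 mm fixed on the full rack, on which the objective can stands at the start. It does not move, so it still shows later which place that piece came from. Origin: centre of its underside, 12 mm above the desk.
- seat_v_block: Dark rubber pad 50 x 50 x 4 mm fixed on the full rack, on which the v block stands at the start. It does not move, so it still shows later which place that piece came from. Origin: centre of its underside, 12 mm above the desk.
- seat_sample_gear: Dark rubber pad 50 x 50 x 4 mm fixed on the full rack, on which the sample gear stands at the start. It does not move, so it still shows later which place that piece came from. Origin: centre of its underside, 12 mm above the desk.
Not all that is in view belongs to the job. What is shaped like the part that bears v_block_center but blue or brown is not meant. What is shaped like the part that bears sample_gear_center but red is not meant.

How it is judged:
By the outcome, as a careful person would: the job done as asked, in the order asked, and still so for the second after the job is handed in, with the robot touching nothing.
It also fails if it takes over 93 s, if anything falls off the work surface, if the arm or the gripper's body presses on something with over 40 N, if the wrist force passes 120 N, or if a joint passes its speed limit or range.

## Robot

A 6-joint arm with a two-finger parallel gripper is mounted at the origin on a cart in front of the work surface, level with it; the furniture and walls round the work are solid. World frame = base frame: x ahead of the robot, y to its left, z up, the work surface at z = 0. Lengths are in m, angles in rad, forces in N, time in s.
With the tool pointing down it reaches from about 0.275 to 0.825 m from the base axis. Payload 4.9 kg.
Tool frame: the origin (TCP) lies on the centre line of the jaws, within the pads' length; the fingertips stand 8 mm ahead of it and the grasp point (between the pads) lies 11 mm behind it (arm.finger_overhang is the z of the fingertips in the tool frame, in m); z points along the fingers, y is the line along which they close (so a half turn about z gives the same grasp; the last joint's range is limited). The gripper opens to 85 mm and grips with 20 to 120 N. Pads are 22 mm wide; open, the fingers measure 114 mm over their backs; the gripper's body (76 mm by 85 mm) begins 54 mm behind the grasp point. The pads swing forward as they close: fully open they stand 13 mm farther back than shut.
Start: joints at [1.134, 0.326, -0.193, 1.052, 0, 1.437], TCP at [0.164, 0.525, 0.239] pointing down, gripper open.
Joint ranges: [-2.65, 2.65], [-0.97, 1.79], [-1.3, 1.35], [-1.93, 2.1], [-1.47, 1.37], [-3.14, 3.14]. Speed limits (rad/s): [2.57, 2.57, 3.14, 3.14, 3.14, 3.14].

## Interface

Orientations are given as a unit quaternion [w, x, y, z].
In Python, from station import arm, eyes gives the robot as it stands.
- The arm moves only by the tool jog_arm, never from a script. Its argument "motion" is a list that holds one entry, the list of rows, each a list of 5 numbers: the gripper's target within -1 to 1 (shut at 1, half-way at 0, fully open at -1), then the shift along the tool's x, y, z in m, then the turn about the tool's z in degrees. A call has exactly 8 rows; each row shifts and turns the commanded pose from where the row before left it, along the tool's axes as they then stand; what a row does not reach is not made up. A row lasts 1/8 s, in which the tool goes at most 62.5 mm and 10.7 degrees, less where a joint would pass 70% of its speed; a pose out of reach is approached as far as the arm can. A call with a gripper value outside its range is refused whole. The fingers move at their own pace and stop on an object; the grip force is fixed at half the most. Time passes only in rows, so rows that do not move let the fingers close, or fill a call up. It gives the time, the measured TCP pose, the force, the opening and the grip force at its end, in the units of the state.
- arm.read_state(): the state, without advancing time (a new reading comes with each control period).
- eyes.camera(name): name is "scene" or "top" or "wrist"; returns a dict with "image" (400x640x3 uint8, red, green, blue), "vertical_fov" (degrees; the focal length in pixels is half the picture's height over the tangent of half this angle, whatever the lens; pixels are square), "cx", "cy" (the principal point, pixels), "dist_coeffs" ([k1, k2, p1, p2, k3] as OpenCV has them; the pictures are not rectified), "xyz" and "attitude" of the camera in the world. Camera axes: x right, y up, looking along -z (the intrinsics and any distortion apply to the point x, -y, -z); pixel columns grow to the right and rows downward; lengths in m; the calibration is good to about 2 mm. A picture is of the moment at which its call begins. There is no depth.
- arm.hand_in(): hands the job in; it is judged then, once.
Trained networks look in the newest picture that a camera, given by its name, has taken for a name from the list of things; names that differ only in an ending like _2 or _b are one class to them, and where a whole thing is asked for, a point or a joint stands for the part that bears it (a point fixed in the world has none). Each returns a list of dicts, best first, with "score" (0 to 1); they miss things now and then, are a little off and sometimes report something else, mostly with a low value. They report only what shows in the picture. A call takes as long as a camera call. They do not tell look-alikes from the thing itself.
- eyes.recognise(thing, camera): "rect" ([centre column, centre row, width, height] in pixels, round what is visible of it).
- eyes.mark_of(thing, camera): "centre" ([row, column] in pixels: a listed point, or the origin of a listed thing).
The state is a dict: "time": time; "qpos": joint angles; "dq": joint speeds; "joint_torque": joint torques, N m; "ee_pos": TCP position; "orientation": TCP orientation; "force": force on the tool from outside, world axes, zero at the start; "wrist_torque": the same for the moment, N m; "gripper_width": finger opening in m; "grasp_force": force on a finger pad.
Only numpy, scipy, OpenCV 4.12 (cv2) and the standard library are available. Lean on these libraries where they do the work, as an engineer would, in place of code of your own. Each camera call takes 0.05 s, during which the arm holds its last target. There are 200 camera calls.

## Working session

There is one attempt and no reset: what is moved stays moved. The work goes in short steps, Python scripts to look and compute and a tool call to move; the robot and the scene stay as the last step left them, time stands still between calls to the robot, and variables do not carry over. Pictures are saved under pics/ and viewed, at most 14 in all, crops included, and the job is handed in when it is done.

Besides the shell and the picture viewer there is one more tool, called after "Request:" as a command line: name --argument value ..., lists and objects as JSON in quotes. jog_arm: Moves the arm, as the interface text tells. Its arguments: {"type":"object","properties":{"motion":{"type":"array"}},"required":["motion"]}

```bash
mkdir -p pics
cat > h.py <<'E'
import numpy as np, cv2
from scipy.spatial.transform import Rotation as R
from station import arm, eyes
def rot(q): return R.from_quat([q[1],q[2],q[3],q[0]]).as_matrix()
def cam(n,save=None):
    c=eyes.camera(n)
    if save: cv2.imwrite('pics/'+save,c['image'][:,:,::-1])
    return c
def K(c):
    f=200/np.tan(np.radians(c['vertical_fov'])/2)
    return np.array([[f,0,c['cx']],[0,f,c['cy']],[0,0,1.]])
def p2w(c,row,col,z):
    u=cv2.undistortPoints(np.array([[[col,row]]],float),K(c),np.array(c['dist_coeffs'],float))[0,0]
    d=rot(c['attitude'])@np.array([u[0],-u[1],-1]); o=np.array(c['xyz'])
    return o+d*(z-o[2])/d[2]
def w2p(c,P):
    q=rot(c['attitude']).T@(np.array(P,float)-np.array(c['xyz'])); q=q*[1,-1,-1]
    return cv2.projectPoints(q.reshape(1,1,3),np.zeros(3),np.zeros(3),K(c),np.array(c['dist_coeffs'],float))[0][0,0]
E
python3 - <<'E'
from h import *
np.set_printoptions(precision=4,suppress=True)
Z={'full_rack':0,'empty_rack':0,'ring_gauge_center':.024,'objective_can_center':.042,'v_block_center':.034,'sample_gear_center':.0225,'seat_ring_gauge':.012,'seat_objective_can':.012,'seat_v_block':.012,'seat_sample_gear':.012}
for n in ['scene','top']:
    c=cam(n,n+'0.png'); print(n,c['xyz'],c['attitude'],c['vertical_fov'])
    for t,z in Z.items():
        for r in eyes.mark_of(t,n)[:3]: print(t,round(r['score'],2),np.round(r['centre'],1),p2w(c,*r['centre'],z)[:2])
s=arm.read_state(); print(s['ee_pos'],s['orientation'],s['gripper_width'],s['time'],arm.finger_overhang)
E
```

```text
scene [0.044  0.4882 0.5835] [-0.3215 -0.1662  0.41    0.8373] 54.495461800147396
full_rack 0.82 [248.3 311.9] [0.4527 0.0661]
empty_rack 0.98 [208.8 290.2] [0.5819 0.0032]
ring_gauge_center 0.83 [229.4 322.7] [0.4574 0.0263]
objective_can_center 0.87 [244.4 305.2] [0.4407 0.0973]
v_block_center 0.93 [262. 283.] [0.4452 0.1547]
v_block_center 0.88 [241.6 216. ] [0.5886 0.2069]
v_block_center 0.74 [191.9 379.9] [ 0.4363 -0.1539]
sample_gear_center 0.54 [216.3 340.7] [ 0.4573 -0.0342]
sample_gear_center 0.42 [200.6 410.3] [ 0.3713 -0.1861]
seat_ring_gauge 0.68 [235.2 325.3] [0.4497 0.0266]
seat_objective_can 0.68 [256.7 306.4] [0.4363 0.0997]
seat_objective_can 0.17 [231.5 320.6] [0.4652 0.0245]
seat_v_block 0.42 [270.9 284. ] [0.4428 0.1564]
seat_v_block 0.38 [264.1 282.6] [0.4578 0.1458]
seat_sample_gear 0.56 [220.4 340.1] [ 0.457 -0.032]
seat_sample_gear 0.54 [249.9 309.5] [0.4449 0.0815]
seat_sample_gear 0.48 [255.3 309. ] [0.4351 0.0934]
top [ 0.3369 -0.0145  0.9432] [ 0.7113  0.066  -0.0595 -0.6973] 44.34739892940555
full_rack 0.93 [225.3 277.3] [0.4486 0.0704]
empty_rack 0.88 [151.9 318.4] [ 0.5968 -0.0063]
empty_rack 0.73 [216.6 335. ] [ 0.4678 -0.041 ]
ring_gauge_center 0.55 [219.8 300. ] [0.4571 0.0257]
objective_can_center 0.8 [223.3 263.4] [0.4469 0.0925]
objective_can_center 0.71 [226.3 300. ] [0.4426 0.0246]
v_block_center 0.89 [229.5 394. ] [ 0.441  -0.1502]
v_block_center 0.65 [146.7 213.1] [0.5942 0.1965]
v_block_center 0.59 [224.  231.7] [0.4453 0.1528]
sample_gear_center 0.52 [225.8 268.1] [0.4447 0.0857]
sample_gear_center 0.5 [256.4 425.6] [ 0.3928 -0.2107]
seat_ring_gauge 0.88 [225.1 299.5] [0.4485 0.0269]
seat_objective_can 0.6 [152.2 320.2] [ 0.5929 -0.0099]
seat_objective_can 0.55 [224.8 230.6] [0.4464 0.1588]
seat_objective_can 0.52 [224. 268.] [0.4494 0.0872]
seat_sample_gear 0.6 [218.9 334.5] [ 0.4617 -0.0398]
[0.164  0.525  0.2393] [0.     0.1508 0.9886 0.    ] 0.08551456376033795 1.1 0.008
```

View pics/top0.png

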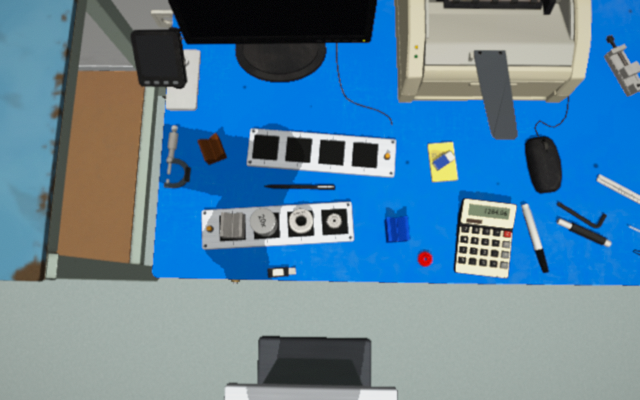

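View pics/scene0.png

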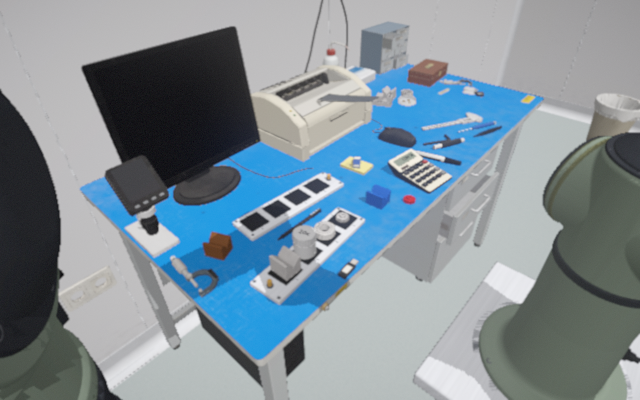

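The top view shows the full rack's pin at (208,228), with the V-block (232,226), can (263,222), ring (300,220) and gear (335,220) following it. On the empty rack the pin is at (388,156) and the pads are at (365,154), (333,152), (298,150) and (266,148). The scene view agrees; the blue and brown V-blocks and the red gear are decoys.

Run:
```python
from h import *
np.set_printoptions(precision=4,suppress=True)
c=cam('top'); im=c['image']; hsv=cv2.cvtColor(im,cv2.COLOR_RGB2HSV)
# empty pads
sub=np.zeros(im.shape[:2],np.uint8); sub[130:176,248:396]=255
m=((hsv[:,:,2]<70)&(sub>0)).astype(np.uint8)
n,l,st,ce=cv2.connectedComponentsWithStats(m)
P=[]
for i in range(1,n):
    if st[i,4]>150:
        p=p2w(c,ce[i,1],ce[i,0],.016); P.append(p[:2]); print('pad',st[i],ce[i],p[:2])
# plates: low saturation bright
for nm,(r0,r1,c0,c1) in {'full':(196,255,196,360),'empty':(122,182,240,402)}.items():
    s=np.zeros(im.shape[:2],np.uint8); s[r0:r1,c0:c1]=1
    m=((hsv[:,:,1]<130)&(s>0)).astype(np.uint8); m=cv2.morphologyEx(m,cv2.MORPH_OPEN,np.ones((3,3)))
    n,l,st,ce=cv2.connectedComponentsWithStats(m); i=1+np.argmax(st[1:,4])
    k=cv2.findContours((l==i).astype(np.uint8),cv2.RETR_EXTERNAL,cv2.CHAIN_APPROX_NONE)[0][0]
    W=np.array([p2w(c,q[0][1],q[0][0],.012)[:2] for q in k],np.float32)
    r=cv2.minAreaRect(W*1000); print(nm,r, cv2.boxPoints(r))
print('monitor edge', [p2w(c,40,c_,z)[:2] for c_ in (185,370) for z in (0.1,.2,.3)])
cv2.imwrite('pics/z.png',cv2.resize(im[100:260,190:410,::-1],None,fx=3.6,fy=3.6,interpolation=cv2.INTER_CUBIC))
```

```text
pad [253 135  26  25 561] [265.3173 146.9554] [0.6005 0.0978]
pad [286 138  26  24 554] [298.0993 149.5848] [0.5963 0.0334]
pad [319 140  25  25 534] [331.4026 152.1348] [ 0.5924 -0.0318]
pad [353 143  25  24 538] [364.5576 154.632 ] [ 0.5886 -0.0965]
full ((447.60797119140625, 70.30615997314453), (77.83273315429688, 290.3482360839844), 4.4727044105529785) [[397.4888 212.0033]
 [420.1314 -77.4607]
 [497.7271 -71.391 ]
 [475.0845 218.073 ]]
empty ((593.104248046875, -11.694564819335938), (290.108642578125, 78.4404067993164), 86.39818572998047) [[ 544.8489 -153.9985]
 [ 623.1344 -158.9263]
 [ 641.3596  130.6093]
 [ 563.0741  135.5371]]
monitor edge [array([0.7821, 0.2472]), array([0.7293, 0.2162]), array([0.6765, 0.1852]), array([ 0.7868, -0.099 ]), array([ 0.7334, -0.089 ]), array([ 0.68  , -0.0789])]
```

View pics/z.png

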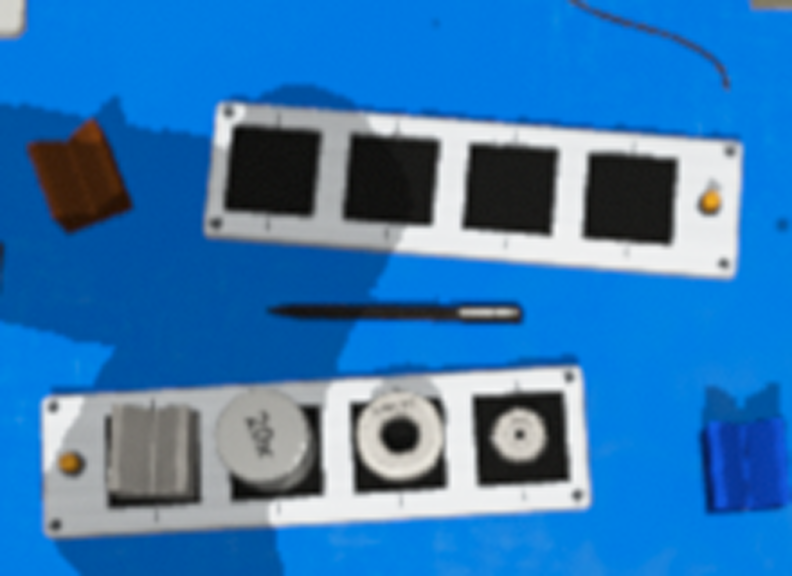

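The crop confirms the layout: the V-block groove runs along rack x, and the four pads are clean. I'll grip every piece across rack x, clear of its neighbours. First I'll move over the full rack for a closer look.

```bash
cat >> h.py <<'E'
FULL=dict(c=np.array([.4476,.0703]),a=4.47); EMPTY=dict(c=np.array([.5945,.0007]),a=-3.5)
def yaw(s=None):
    s=s or arm.read_state(); y=rot(s['orientation'])[:,1]; return np.degrees(np.arctan2(y[1],y[0]))
def plan(steps,s=None):
    """steps: (n rows, grip, xyz, yaw) -> rows (m, deg), rounded to mm, drift-free"""
    s=s or arm.read_state(); p=np.array(s['ee_pos'],float); a=yaw(s); out=[]
    for n,g,t,ya in steps:
        for i in range(n):
            k=n-i; A=np.radians(a)
            d=(np.array(t)-p)/k; X=np.array([np.cos(A+np.pi/2),np.sin(A+np.pi/2),0]);Y=np.array([np.cos(A),np.sin(A),0])
            if True:
                sh=np.round([d@X,d@Y,-d[2]],4 if n==1 else 3); tu=round((a-ya)/k,1)
            p=p+X*sh[0]+Y*sh[1]-np.array([0,0,1])*sh[2]; a-=tu
            out.append([g,*map(float,sh),float(tu)])
    for i in range(0,len(out),8): print(str([out[i:i+8]]).replace(' ',''))
    if len(out)%8: print('SHORT',len(out)%8)
E
python3 - <<'E'
from h import *
s=arm.read_state(); print(yaw(),rot(s['orientation'])[:,0])
plan([(16,0.0,(.43,.06,.25),4.5)])
E
```

```text
72.64856791385523 [-9.54493474e-01  2.98231804e-01 -5.37998589e-06]
[[[0.0,-0.025,-0.023,-0.001,4.3],[0.0,-0.026,-0.021,-0.001,4.3],[0.0,-0.028,-0.019,-0.001,4.3],[0.0,-0.029,-0.017,-0.001,4.2],[0.0,-0.03,-0.015,-0.001,4.3],[0.0,-0.031,-0.012,-0.001,4.2],[0.0,-0.032,-0.01,-0.0,4.3],[0.0,-0.033,-0.007,-0.001,4.2]]]
[[[0.0,-0.033,-0.005,-0.0,4.3],[0.0,-0.033,-0.003,-0.001,4.2],[0.0,-0.033,-0.0,-0.0,4.3],[0.0,-0.033,0.002,-0.001,4.2],[0.0,-0.033,0.005,-0.0,4.3],[0.0,-0.033,0.007,-0.001,4.2],[0.0,-0.032,0.01,-0.0,4.3],[0.0,-0.031,0.012,-0.001,4.2]]]
```

Request:
jog_arm --motion '[[[0.0,-0.025,-0.023,-0.001,4.3],[0.0,-0.026,-0.021,-0.001,4.3],[0.0,-0.028,-0.019,-0.001,4.3],[0.0,-0.029,-0.017,-0.001,4.2],[0.0,-0.03,-0.015,-0.001,4.3],[0.0,-0.031,-0.012,-0.001,4.2],[0.0,-0.032,-0.01,0,4.3],[0.0,-0.033,-0.007,-0.001,4.2]]]'

```text
time: 2.15
ee_pos: [0.298, 0.2907, 0.2464]
orientation: [0.0, 0.435, 0.9, 0.0]
force: [0.4, -0.3, 0.4]
gripper_width: 0.0428
grasp_force: 0.0
```

Request:
jog_arm --motion '[[[0.0,-0.033,-0.005,0,4.3],[0.0,-0.033,-0.003,-0.001,4.2],[0.0,-0.033,0,0,4.3],[0.0,-0.033,0.002,-0.001,4.2],[0.0,-0.033,0.005,0,4.3],[0.0,-0.033,0.007,-0.001,4.2],[0.0,-0.032,0.01,0,4.3],[0.0,-0.031,0.012,-0.001,4.2]]]'

```text
time: 3.15
ee_pos: [0.4303, 0.0593, 0.2504]
orientation: [0.0, 0.679, 0.734, 0.0]
force: [0.7, 0.2, -0.5]
gripper_width: 0.0426
grasp_force: 0.0
```

Run:
```python
from h import *
np.set_printoptions(precision=4,suppress=True)
s=arm.read_state(); print(s['ee_pos'],yaw(s),s['gripper_width'],s['time'],s['qpos'])
c=cam('wrist','w1.png'); print(c['xyz'],c['vertical_fov'])
Z={'ring_gauge_center':.024,'objective_can_center':.042,'v_block_center':.034,'sample_gear_center':.0225,'full_rack':0}
for t,z in Z.items():
    for r in eyes.mark_of(t,'wrist')[:3]: print(t,round(r['score'],2),np.round(r['centre'],1),p2w(c,*r['centre'],z)[:2])
A=np.radians(4.47);ya=np.array([-np.sin(A),np.cos(A)])
for y in (.085,.02,-.045,-.11): print(FULL['c']+y*ya, w2p(c,[*(FULL['c']+y*ya),.016]))
```

```text
[0.4303 0.0593 0.2504] 4.400694619277083 0.042620292875358866 3.15 [-0.0335  0.1025 -0.4515  1.0165  0.0001  1.4605]
[0.4234 0.1438 0.3852] 71.59206967749526
ring_gauge_center 0.66 [201.2 334. ] [0.4581 0.0257]
ring_gauge_center 0.6 [199.2 328.7] [0.4505 0.028 ]
objective_can_center 0.78 [155.1 332.8] [0.449  0.0912]
objective_can_center 0.36 [225.6 420.4] [0.5765 0.0059]
v_block_center 0.69 [104.1 333. ] [0.444  0.1508]
v_block_center 0.67 [ 73.  458.4] [0.5872 0.1976]
v_block_center 0.57 [305.9 312.7] [ 0.4412 -0.1432]
sample_gear_center 0.83 [243.3 331.5] [ 0.4609 -0.0394]
sample_gear_center 0.62 [325.4 279.4] [ 0.3899 -0.1962]
sample_gear_center 0.32 [223.3 420.3] [0.5843 0.0015]
full_rack 0.84 [163.6 329.4] [0.4485 0.0726]
[0.441 0.155] [330.0503 100.5347]
[0.446  0.0902] [329.3448 152.5403]
[0.4511 0.0254] [328.6804 199.2067]
[ 0.4562 -0.0394] [328.0601 241.0468]
```

View pics/w1.png

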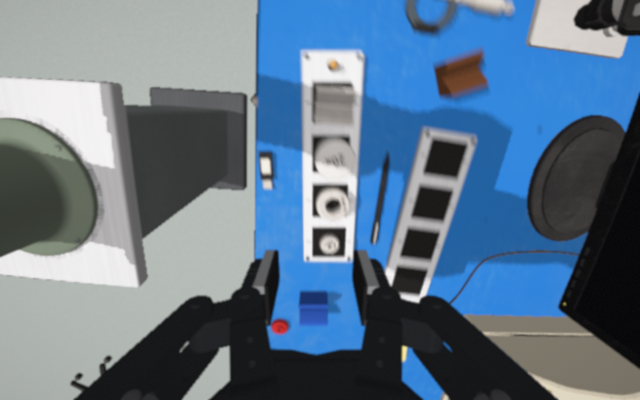

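The wrist view shows the V-block (333,103), can (334,156), ring (333,203) and gear (330,242), with the fingertips near row 253. The picture also lets me check where the fingertips really are at this opening.

Run:
```python
from h import *
s=arm.read_state(); c=cam('wrist'); Rm=rot(s['orientation']); p=np.array(s['ee_pos'])
for z in (-.005,.0,.004,.008,.013,.018):
    print(z,[np.round(w2p(c,p+Rm@np.array([x,y,z])),1).tolist() for x in(-.011,.011) for y in(-.0213,.0213)])
cv2.imwrite('pics/w1c.png',cv2.resize(c['image'][230:350,230:410,::-1],None,fx=4,fy=4,interpolation=cv2.INTER_CUBIC))
# V-block approach: above then down
a=4.5
plan([(6,-.35,(.4445,.1525,.12),a),(2,-.35,(.4445,.1525,.12),a)])
```

```text
-0.005 [[278.0, 290.6], [354.3, 290.6], [276.0, 255.9], [356.3, 255.8]]
0.0 [[279.1, 285.2], [353.2, 285.2], [277.2, 251.3], [355.1, 251.2]]
0.004 [[279.9, 281.1], [352.3, 281.1], [278.2, 247.8], [354.1, 247.8]]
0.008 [[280.7, 277.3], [351.5, 277.2], [279.0, 244.5], [353.2, 244.5]]
0.013 [[281.7, 272.6], [350.5, 272.6], [280.1, 240.6], [352.1, 240.6]]
0.018 [[282.6, 268.2], [349.6, 268.2], [281.1, 236.9], [351.1, 236.9]]
[[[-0.35,0.015,0.004,0.022,0.0],[-0.35,0.015,0.004,0.022,0.0],[-0.35,0.015,0.004,0.022,0.0],[-0.35,0.015,0.004,0.021,0.0],[-0.35,0.015,0.003,0.022,0.1],[-0.35,0.015,0.004,0.021,0.0],[-0.35,0.0,-0.0,0.0,0.0],[-0.35,0.0,-0.0,0.0,0.0]]]
```

View pics/w1c.png

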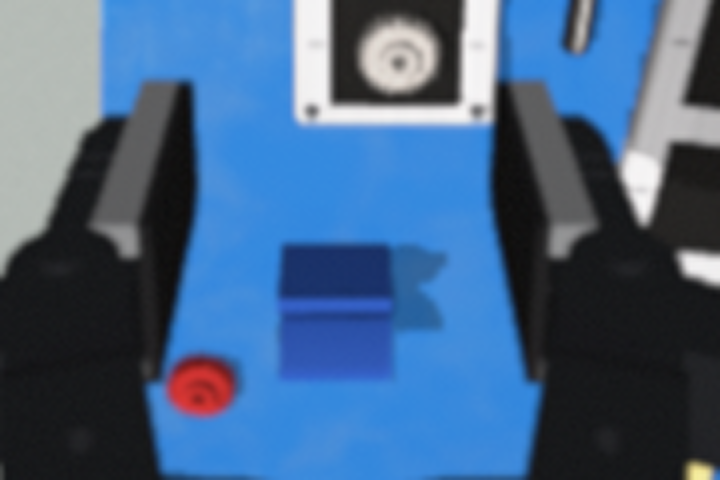

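At 43 mm opening the tips stand about 1 mm ahead of the TCP, so the tip offset is roughly 8 − 13·w/85 mm. That sets the grasp heights.

Request:
jog_arm --motion '[[[-0.35,0.015,0.004,0.022,0],[-0.35,0.015,0.004,0.022,0],[-0.35,0.015,0.004,0.022,0],[-0.35,0.015,0.004,0.021,0],[-0.35,0.015,0.003,0.022,0.1],[-0.35,0.015,0.004,0.021,0],[-0.35,0,0,0,0],[-0.35,0,0,0,0]]]'

```text
time: 4.5
ee_pos: [0.4455, 0.152, 0.1208]
orientation: [0.0, 0.679, 0.734, 0.0]
force: [-0.7, 0.6, -0.6]
gripper_width: 0.0574
grasp_force: 0.0
```

Run:
```python
from h import *
np.set_printoptions(precision=4,suppress=True)
s=arm.read_state(); print(s['ee_pos'],yaw(s),s['gripper_width'])
c=cam('wrist','w2.png')
Z={'v_block_center':.034,'objective_can_center':.042,'seat_v_block':.012}
for t,z in Z.items():
    for r in eyes.mark_of(t,'wrist')[:3]: print(t,round(r['score'],2),np.round(r['centre'],1),p2w(c,*r['centre'],z)[:2])
```

```text
[0.4455 0.152  0.1208] 4.507848043708907 0.05737278478333933
v_block_center 0.94 [215.2 313.4] [0.4435 0.1502]
v_block_center 0.78 [164.6 489. ] [0.5834 0.2055]
objective_can_center 0.98 [277.2 315.4] [0.4496 0.0937]
```

View pics/w2.png

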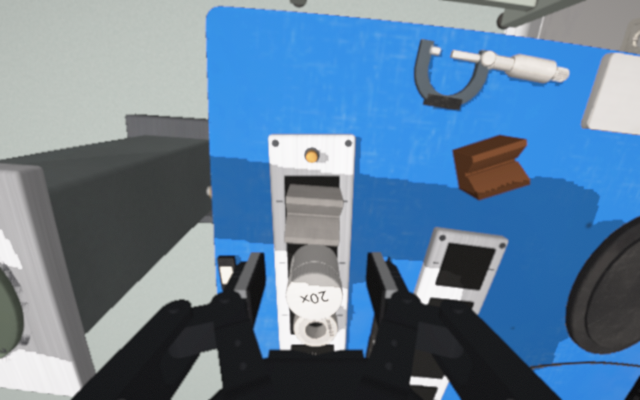

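Seen from 12 cm, the V-block spans rows 183–245 around column 313, standing on its pad; the can lid is at (315,297). I'll go down on the V-block.

Request:
jog_arm --motion '[[[-0.35,-0.001,-0.0015,0.024,0],[-0.35,0,0,0.024,0],[-0.35,0,0,0.024,0],[-0.35,0,0,0.016,0],[-0.35,0,0,0.009,0],[0.5,0,0,0,0],[0.5,0,0,0,0],[0.5,0,0,0,0]]]'

```text
time: 5.7
ee_pos: [0.4443, 0.1507, 0.0236]
orientation: [0.0, 0.679, 0.734, 0.0]
force: [-0.4, 0.3, -4.3]
gripper_width: 0.0443
grasp_force: 60.1
```

Request:
jog_arm --motion '[[[0.5,0,0,-0.006,0],[0.5,0,0,-0.02,0],[0.5,0,0,-0.03,0],[0.5,0,0,-0.03,0],[0.5,0,0,0,0],[0.5,0,0,0,0],[0.5,0,0,0,0],[0.5,0,0,0,0]]]'

```text
time: 6.7
ee_pos: [0.4434, 0.1506, 0.1083]
orientation: [-0.001, 0.679, 0.734, -0.001]
force: [-0.0, 0.4, -3.1]
gripper_width: 0.0441
grasp_force: 60.9
```

Run:
```python
from h import *
np.set_printoptions(precision=4,suppress=True)
s=arm.read_state(); p=np.array(s['ee_pos']);print(p,yaw(s),s['gripper_width'],s['force'],s['time'])
c=cam('wrist','w3.png')
for r in eyes.mark_of('v_block_center','wrist')[:3]: print(round(r['score'],2),np.round(r['centre'],1),p2w(c,*r['centre'],p[2]+.0104)[:2])
Rm=rot(s['orientation'])
for y in (-.02,.02): print(np.round([w2p(c,p+Rm@np.array([x,y,z])) for x in (-.0225,.0225) for z in (-.028,.008)],1).tolist())
print(np.round(w2p(c,p+Rm@np.array([0,0,-.0104])),1))
plan([(7,.5,(.5886,-.0965,.11),-3.5),(1,.5,(.5886,-.0965,.11),-3.5)])
cv2.imwrite('pics/w3c.png',cv2.resize(c['image'][200:330,200:430,::-1],None,fx=3.4,fy=3.4,interpolation=cv2.INTER_CUBIC))
```

```text
[0.4434 0.1506 0.1083] 4.451997651890964 0.044135176388661296 [-0.0029  0.3643 -3.0696] 6.7
0.92 [165.4 499.8] [0.5229 0.2177]
0.71 [281.1 316.9] [0.4439 0.1496]
[[275.9, 338.5], [283.6, 293.2], [270.6, 259.0], [280.4, 226.1]]
[[356.5, 338.4], [348.5, 293.1], [361.8, 259.0], [351.7, 226.1]]
[316.1 279.5]
[[[0.5,-0.037,0.018,-0.0,1.1],[0.5,-0.036,0.019,-0.0,1.1],[0.5,-0.036,0.019,-0.0,1.1],[0.5,-0.036,0.02,-0.0,1.2],[0.5,-0.035,0.021,-0.0,1.1],[0.5,-0.035,0.021,-0.001,1.2],[0.5,-0.035,0.022,-0.0,1.1],[0.5,0.0003,0.0,-0.0003,0.0]]]
```

View pics/w3c.png

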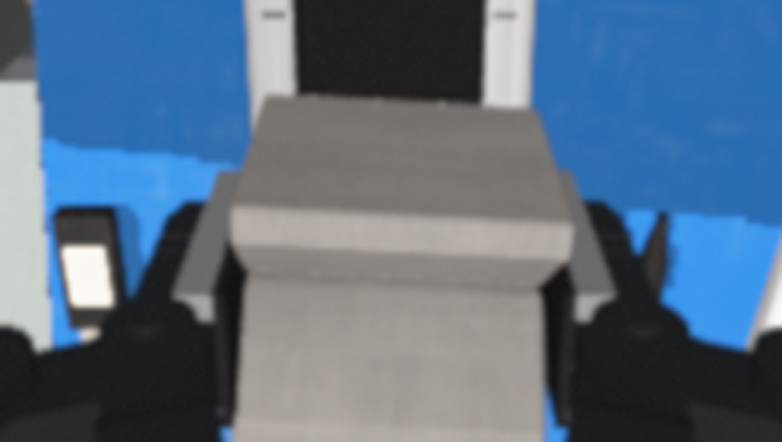

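The held block is upright between the fingers and centred along the jaws to about 1 mm. I'll carry it over place 1.

Request:
jog_arm --motion '[[[0.5,-0.037,0.018,0,1.1],[0.5,-0.036,0.019,0,1.1],[0.5,-0.036,0.019,0,1.1],[0.5,-0.036,0.02,0,1.2],[0.5,-0.035,0.021,0,1.1],[0.5,-0.035,0.021,0,1.2],[0.5,-0.035,0.022,0,1.1],[0.5,0,0,0,0]]]'

```text
time: 7.8
ee_pos: [0.5907, -0.0997, 0.1089]
orientation: [0.001, 0.729, 0.684, 0.0]
force: [0.3, 0.8, -2.6]
gripper_width: 0.0444
grasp_force: 61.0
```

```bash
cat >> h.py <<'E'
def darkpads(c,zs=.016):
    im=c['image']; v=im.max(2); plate=((im.min(2)>95)).astype(np.uint8)
    m=(v<70).astype(np.uint8); m=cv2.morphologyEx(m,cv2.MORPH_OPEN,np.ones((3,3)))
    n,l,st,ce=cv2.connectedComponentsWithStats(m)
    for i in range(1,n):
        if 300<st[i,4]<6000:
            k=cv2.findContours((l==i).astype(np.uint8),cv2.RETR_EXTERNAL,cv2.CHAIN_APPROX_NONE)[0][0]
            W=np.array([p2w(c,q[0][1],q[0][0],zs)[:2] for q in k],np.float32)*1000
            r=cv2.minAreaRect(W)
            if all(42<d<58 for d in r[1]): print('pad',np.round(r[0],1),np.round(r[1],1),round(r[2],1))
E
python3 - <<'E'
from h import *
np.set_printoptions(precision=4,suppress=True)
s=arm.read_state(); print(s['ee_pos'],yaw(s),s['gripper_width'],s['time'])
c=cam('wrist'); darkpads(c)
plan([(4,.5,(.5886,-.0965,.032),-3.5)])
E
```

```text
[ 0.5907 -0.0997  0.1089] -3.6601557921962824 0.044438104387640516 7.8
pad [596.3  33.8] [47.8 47.8] 86.3
pad [592.3 -31. ] [46.5 47.3] 86.3
pad [457.1 -37.9] [48.1 47. ] 4.5
pad [588.2 -94.5] [45.2 47.2] 86.3
[[[0.5,0.0,-0.0,0.019,-0.0],[0.5,0.0,-0.0,0.019,-0.0],[0.5,0.001,-0.0,0.019,-0.0],[0.5,0.0,-0.001,0.02,-0.1]]]
SHORT 4
```

Request:
jog_arm --motion '[[[0.5,0.001,-0.001,0.022,0],[0.5,0,0,0.022,0],[0.5,0,0,0.022,0],[0.5,0,0,0.014,0],[0.5,0,0,0.005,0],[0.5,0,0,0,0],[-0.35,0,0,0,0],[-0.35,0,0,0,0]]]'

```text
time: 8.85
ee_pos: [0.5892, -0.096, 0.0255]
orientation: [0.001, 0.728, 0.685, 0.001]
force: [0.2, 0.3, 0.8]
gripper_width: 0.0576
grasp_force: 0.0
```

Run:
```python
from h import *
s=arm.read_state(); print(s['ee_pos'],yaw(s),s['gripper_width'],s['time'],s['force'])
p=s['ee_pos']
plan([(1,-.35,(p[0],p[1],p[2]),-3.7),(4,-.35,(p[0],p[1],.14),-3.7),(11,-.35,(.447,.0922,.15),4.5)])
```

```text
[ 0.58918141 -0.09601245  0.02551015] -3.454884876133454 0.05755284675365986 8.85 [0.24823872 0.30048029 0.78840368]
[[[-0.35,0.0,0.0,-0.0,0.2],[-0.35,0.0,0.0,-0.029,0.0],[-0.35,0.0,0.0,-0.028,0.0],[-0.35,0.0,0.0,-0.029,0.0],[-0.35,0.0,0.0,-0.028,0.0],[-0.35,0.016,-0.014,-0.001,-0.7],[-0.35,0.016,-0.014,-0.001,-0.7],[-0.35,0.017,-0.014,-0.001,-0.8]]]
[[[-0.35,0.017,-0.013,-0.001,-0.7],[-0.35,0.017,-0.013,-0.001,-0.8],[-0.35,0.017,-0.013,-0.001,-0.7],[-0.35,0.017,-0.013,-0.001,-0.8],[-0.35,0.018,-0.012,-0.001,-0.7],[-0.35,0.018,-0.012,-0.001,-0.8],[-0.35,0.017,-0.012,-0.001,-0.7],[-0.35,0.018,-0.012,-0.0,-0.8]]]
```

Request:
jog_arm --motion '[[[-0.35,0,0,0,0],[-0.35,0,0,-0.029,0],[-0.35,0,0,-0.028,0],[-0.35,0,0,-0.029,0],[-0.35,0,0,-0.028,0],[-0.35,0.016,-0.014,-0.001,-0.5],[-0.35,0.016,-0.014,-0.001,-0.7],[-0.35,0.017,-0.014,-0.001,-0.8]]]'

```text
time: 9.85
ee_pos: [0.5483, -0.0443, 0.1417]
orientation: [0.0, 0.716, 0.698, 0.0]
force: [-0.2, -0.4, -0.9]
gripper_width: 0.0575
grasp_force: 0.0
```

Request:
jog_arm --motion '[[[-0.35,0.017,-0.013,-0.001,-0.7],[-0.35,0.017,-0.013,-0.001,-0.8],[-0.35,0.017,-0.013,-0.001,-0.7],[-0.35,0.017,-0.013,-0.001,-0.8],[-0.35,0.018,-0.012,-0.001,-0.7],[-0.35,0.018,-0.012,-0.001,-0.8],[-0.35,0.017,-0.012,-0.001,-0.7],[-0.35,0.018,-0.012,0,-0.8]]]'

```text
time: 10.85
ee_pos: [0.445, 0.0935, 0.1484]
orientation: [0.0, 0.678, 0.735, 0.0]
force: [-0.1, -0.2, -0.5]
gripper_width: 0.0577
grasp_force: 0.0
```

Run:
```python
from h import *
np.set_printoptions(precision=4,suppress=True)
s=arm.read_state(); print(s['ee_pos'],yaw(s),s['gripper_width'],s['time'])
c=cam('wrist','w4.png')
Z={'v_block_center':.034,'objective_can_center':.042,'ring_gauge_center':.024,'sample_gear_center':.0225}
for t,z in Z.items():
    for r in eyes.mark_of(t,'wrist')[:3]: print(t,round(r['score'],2),np.round(r['centre'],1),p2w(c,*r['centre'],z)[:2])
print(w2p(c,[.4465,.092,.016]),w2p(c,[.4465,.092,.068]))
plan([(4,-.35,(.4475,.0925,.05),4.5)])
```

```text
[0.445  0.0935 0.1484] 4.601914962053863 0.05768430437586807 10.85
v_block_center 0.87 [360.  422.2] [ 0.5893 -0.0963]
v_block_center 0.79 [ 95.9 489.7] [0.5852 0.2016]
objective_can_center 0.89 [206.  318.8] [0.4477 0.0934]
ring_gauge_center 0.82 [261.9 324.9] [0.4602 0.0246]
ring_gauge_center 0.67 [302.5 314.6] [ 0.4534 -0.0289]
sample_gear_center 0.94 [307.2 319.7] [ 0.4599 -0.0362]
sample_gear_center 0.46 [283.  430.6] [0.5805 0.0057]
[317.1937 198.6953] [317.5729 217.8602]
[[[-0.35,-0.0,0.0,0.025,0.0],[-0.35,-0.0,0.0,0.024,0.0],[-0.35,-0.0,0.001,0.025,0.0],[-0.35,-0.0,0.0,0.024,0.1]]]
SHORT 4
```

View pics/w4.png

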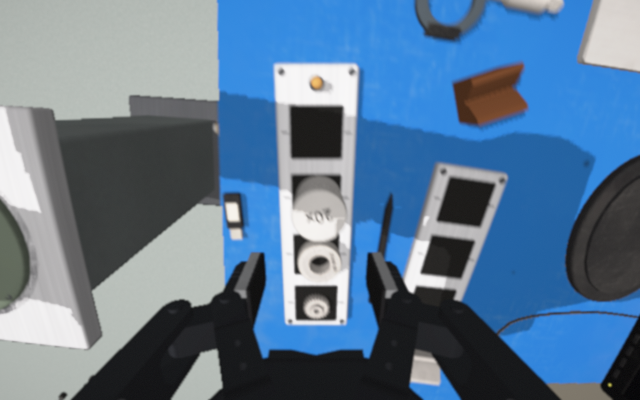

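V-block sits at (0.589, −0.096), on its pad. The can lid is at about (320,216), ring (322,260), gear (317,307). I'll take the can by its lid.

Request:
jog_arm --motion '[[[-0.35,0,0.001,0.025,0],[-0.35,0,0,0.025,0],[-0.35,0,0,0.025,0],[-0.35,0,0,0.018,0],[-0.35,0,0,0.006,0],[0.5,0,0,0,0],[0.5,0,0,0,0],[0.5,0,0,0,0]]]'

```text
time: 12.1
ee_pos: [0.4471, 0.0925, 0.0497]
orientation: [0.0, 0.678, 0.735, 0.0]
force: [-0.0, 0.1, -1.3]
gripper_width: 0.0439
grasp_force: 61.1
```

Run:
```python
from h import *
s=arm.read_state(); p=s['ee_pos']; print(p,s['gripper_width'],s['force'],s['grasp_force'])
E=(.5924,-.0315)
plan([(5,.5,(p[0],p[1],.13),4.5),(9,.5,(*E,.13),-3.7),(2,.5,(*E,.13),-3.7)])
```

```text
[0.44705307 0.09248821 0.04974186] 0.04392961437172725 [-0.03935376  0.11385099 -1.33457875] 61.109981975751
[[[0.5,0.0,0.0,-0.016,0.0],[0.5,0.0,0.0,-0.016,0.0],[0.5,0.0,0.0,-0.016,0.0],[0.5,0.0,0.0,-0.016,0.0],[0.5,0.0,0.0,-0.016,0.0],[0.5,-0.015,0.015,-0.0,0.9],[0.5,-0.015,0.015,-0.0,0.9],[0.5,-0.015,0.016,-0.0,0.9]]]
[[[0.5,-0.014,0.016,-0.0,0.9],[0.5,-0.014,0.016,-0.0,0.9],[0.5,-0.014,0.016,-0.0,0.9],[0.5,-0.013,0.016,-0.0,0.9],[0.5,-0.013,0.016,-0.0,1.0],[0.5,-0.013,0.017,-0.0,0.9],[0.5,-0.0,0.0,-0.0,0.0],[0.5,-0.0,0.0,-0.0,0.0]]]
```

Request:
jog_arm --motion '[[[0.5,0,0,-0.016,0],[0.5,0,0,-0.016,0],[0.5,0,0,-0.016,0],[0.5,0,0,-0.016,0],[0.5,0,0,-0.016,0],[0.5,-0.015,0.015,0,0.9],[0.5,-0.015,0.015,0,0.9],[0.5,-0.015,0.016,0,0.9]]]'

```text
time: 13.1
ee_pos: [0.4966, 0.0491, 0.1287]
orientation: [-0.0, 0.696, 0.718, -0.0]
force: [-0.0, 0.4, -2.3]
gripper_width: 0.0438
grasp_force: 61.4
```

Request:
jog_arm --motion '[[[0.5,-0.014,0.016,0,0.9],[0.5,-0.014,0.016,0,0.9],[0.5,-0.014,0.016,0,0.9],[0.5,-0.013,0.016,0,0.9],[0.5,-0.013,0.016,0,1.0],[0.5,-0.013,0.017,0,0.9],[0.5,0,0,0,0],[0.5,0,0,0,0]]]'

```text
time: 14.1
ee_pos: [0.5913, -0.0315, 0.1284]
orientation: [-0.001, 0.729, 0.684, -0.001]
force: [-1.3, -0.3, -1.9]
gripper_width: 0.0438
grasp_force: 61.5
```

Run:
```python
from h import *
np.set_printoptions(precision=4,suppress=True)
s=arm.read_state(); p=np.array(s['ee_pos']); print(p,yaw(s),s['gripper_width'],s['force'],s['time'])
c=cam('wrist')
for r in eyes.mark_of('objective_can_center','wrist')[:3]: print(round(r['score'],2),np.round(r['centre'],1),p2w(c,*r['centre'],p[2]-.008)[:2])
Rm=rot(s['orientation']); im=c['image'][190:330,210:420,::-1].copy()
im=cv2.resize(im,None,fx=3.6,fy=3.6,interpolation=cv2.INTER_CUBIC)
for r,z in ((.0235,-.018),(.022,.034)):
  for t in np.linspace(0,2*np.pi,40):
    u=w2p(c,p+Rm@np.array([r*np.cos(t),r*np.sin(t),z])); cv2.circle(im,(int((u[0]-210)*3.6),int((u[1]-190)*3.6)),2,(0,0,255),-1)
cv2.imwrite('pics/w5.png',im)
plan([(1,.5,(.5924,-.0315,.13),-3.7)])
```

```text
[ 0.5913 -0.0315  0.1284] -3.685217226965501 0.04384377096889053 [-1.2766 -0.29   -1.949 ] 14.1
0.8 [260.4 315.3] [ 0.5908 -0.0309]
[[[0.5,-0.0004,0.0013,-0.0012,0.1]]]
SHORT 1
```

View pics/w5.png

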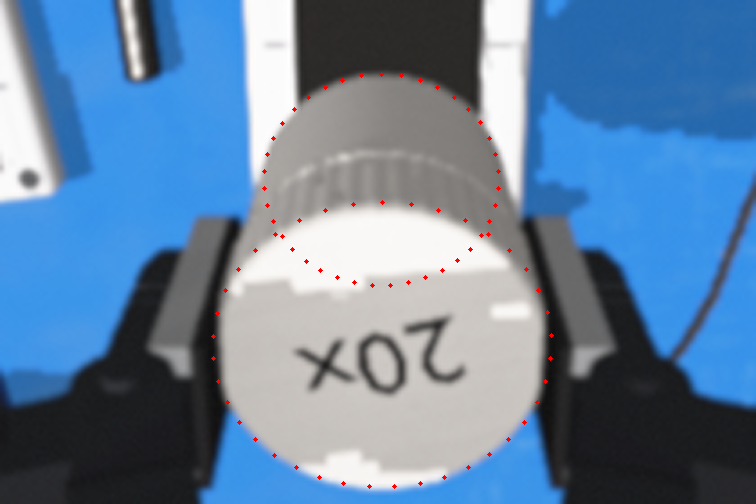

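The model outline drawn over the picture matches the held can: it is centred and upright. I'll set it down.

Request:
jog_arm --motion '[[[0.5,0,0.001,0.022,0],[0.5,0,0,0.022,0],[0.5,0,0,0.02,0],[0.5,0,0,0.01,0],[0.5,0,0,0.004,0],[0.5,0,0,0,0],[-0.35,0,0,0,0],[-0.35,0,0,0,0]]]'

```text
time: 15.2
ee_pos: [0.5937, -0.0314, 0.0521]
orientation: [0.001, 0.729, 0.684, 0.0]
force: [-0.7, 1.0, -0.7]
gripper_width: 0.0575
grasp_force: 0.0
```

Run:
```python
from h import *
s=arm.read_state(); p=s['ee_pos']; print(p,s['gripper_width'],s['force'],yaw(s))
plan([(4,-.35,(p[0],p[1],.14),-3.7),(10,-.35,(.459,.0255,.13),4.5),(2,-.35,(.459,.0255,.13),4.5)])
```

```text
[ 0.59367298 -0.03142254  0.05213678] 0.05750823354958343 [-0.73120795  0.97838444 -0.72778169] -3.6517174504770247
[[[-0.35,0.0,0.0,-0.022,0.0],[-0.35,0.0,0.0,-0.022,0.0],[-0.35,0.0,0.0,-0.022,0.0],[-0.35,0.0,0.0,-0.022,0.0],[-0.35,0.005,-0.014,0.001,-0.8],[-0.35,0.005,-0.014,0.001,-0.8],[-0.35,0.005,-0.014,0.001,-0.8],[-0.35,0.005,-0.013,0.001,-0.8]]]
[[[-0.35,0.006,-0.013,0.001,-0.8],[-0.35,0.006,-0.013,0.001,-0.8],[-0.35,0.006,-0.014,0.001,-0.8],[-0.35,0.006,-0.013,0.001,-0.9],[-0.35,0.006,-0.013,0.001,-0.8],[-0.35,0.007,-0.014,0.001,-0.9],[-0.35,-0.0,0.0,0.0,0.0],[-0.35,-0.0,0.0,0.0,0.0]]]
```

Request:
jog_arm --motion '[[[-0.35,0,0,-0.022,0],[-0.35,0,0,-0.022,0],[-0.35,0,0,-0.022,0],[-0.35,0,0,-0.022,0],[-0.35,0.005,-0.014,0.001,-0.8],[-0.35,0.005,-0.014,0.001,-0.8],[-0.35,0.005,-0.014,0.001,-0.8],[-0.35,0.005,-0.013,0.001,-0.8]]]'

```text
time: 16.2
ee_pos: [0.5386, -0.0088, 0.1357]
orientation: [0.0, 0.71, 0.705, 0.0]
force: [0.6, -0.7, -0.1]
gripper_width: 0.0576
grasp_force: 0.0
```

Request:
jog_arm --motion '[[[-0.35,0.006,-0.013,0.001,-0.8],[-0.35,0.006,-0.013,0.001,-0.8],[-0.35,0.006,-0.014,0.001,-0.8],[-0.35,0.006,-0.013,0.001,-0.9],[-0.35,0.006,-0.013,0.001,-0.8],[-0.35,0.007,-0.014,0.001,-0.9],[-0.35,0,0,0,0],[-0.35,0,0,0,0]]]'

```text
time: 17.2
ee_pos: [0.4585, 0.0257, 0.1295]
orientation: [0.0, 0.678, 0.735, 0.0]
force: [-0.4, -0.2, 0.2]
gripper_width: 0.0574
grasp_force: 0.0
```

Run:
```python
from h import *
np.set_printoptions(precision=4,suppress=True)
s=arm.read_state(); print(s['ee_pos'],yaw(s),s['gripper_width'],s['time'])
c=cam('wrist')
Z={'v_block_center':.034,'objective_can_center':.042,'ring_gauge_center':.024,'sample_gear_center':.0225}
for t,z in Z.items():
    for r in eyes.mark_of(t,'wrist')[:3]: print(t,round(r['score'],2),np.round(r['centre'],1),p2w(c,*r['centre'],z)[:2])
im=cv2.resize(c['image'][:,160:480,::-1],None,fx=1.5,fy=1.5,interpolation=cv2.INTER_CUBIC)
for t in np.linspace(0,2*np.pi,40):
    u=w2p(c,[.4585+.023*np.cos(t),.0255+.023*np.sin(t),.032]); cv2.circle(im,(int((u[0]-160)*1.5),int(u[1]*1.5)),1,(0,0,255),-1)
cv2.imwrite('pics/w6.png',im)
```

```text
[0.4585 0.0257 0.1295] 4.5503969807547 0.05737473112324901 17.2
v_block_center 0.95 [350.  287.9] [ 0.4411 -0.1391]
v_block_center 0.69 [  3.7 505.5] [0.5833 0.1955]
objective_can_center 0.87 [278.  452.8] [ 0.5932 -0.0299]
objective_can_center 0.72 [129.7 308.1] [0.447  0.0943]
ring_gauge_center 0.66 [207.3 314. ] [0.457  0.0243]
sample_gear_center 0.67 [265.9 308.9] [ 0.4567 -0.0388]
```

View pics/w6.png

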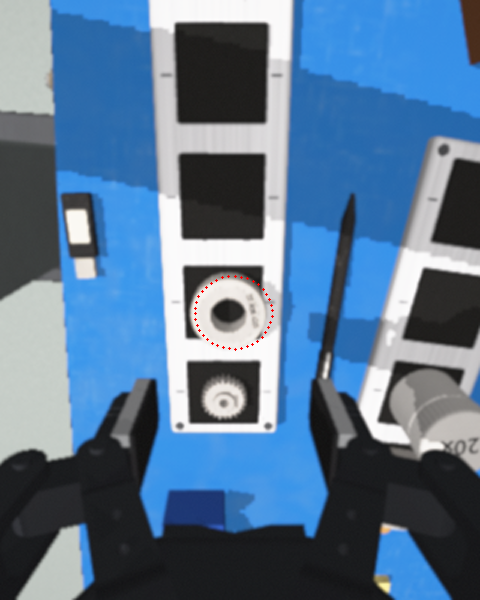

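The ring lies within 1 mm of its overlaid outline, and the can is at (0.593, −0.030) on place 2. I'll take the ring.

Request:
jog_arm --motion '[[[-0.35,0,-0.001,0.027,0],[-0.35,0,0,0.027,0],[-0.35,0,0,0.027,0],[-0.35,0,0,0.02,0],[-0.35,0,0,0.008,0],[0.5,0,0,0,0],[0.5,0,0,0,0],[0.5,0,0,0,0]]]'

```text
time: 18.45
ee_pos: [0.4582, 0.0254, 0.0222]
orientation: [0.001, 0.678, 0.735, 0.001]
force: [-3.0, -0.3, 16.5]
gripper_width: 0.0427
grasp_force: 66.8
```

Run:
```python
from h import *
s=arm.read_state(); p=s['ee_pos']; print(p,s['gripper_width'],s['force'],s['grasp_force'])
E=(.5963,.0336)
plan([(5,.5,(p[0],p[1],.10),4.5),(9,.5,(*E,.10),-3.7),(2,.5,(*E,.10),-3.7)])
```

```text
[0.4582183  0.02536953 0.02222681] 0.04270644305676762 [-3.00928363 -0.28099934 16.54776817] 66.75542709650472
[[[0.5,0.0,0.0,-0.016,0.0],[0.5,0.0,0.0,-0.015,0.0],[0.5,0.0,0.0,-0.016,0.0],[0.5,0.0,0.0,-0.015,0.0],[0.5,0.0,0.0,-0.016,0.1],[0.5,-0.0,0.015,0.0,0.9],[0.5,-0.0,0.015,0.0,0.9],[0.5,0.0,0.015,0.0,0.9]]]
[[[0.5,0.0,0.016,0.0,0.9],[0.5,0.001,0.015,0.0,0.9],[0.5,0.001,0.016,0.0,0.9],[0.5,0.001,0.015,0.0,0.9],[0.5,0.002,0.016,0.0,0.9],[0.5,0.001,0.015,0.0,1.0],[0.5,0.0,0.0,0.0,-0.0],[0.5,0.0,0.0,0.0,-0.0]]]
```

The tips just touched the rubber (16 N), so they reach about 5 mm lower than I estimated; I'll allow for that on the gear. Lifting the ring.

Request:
jog_arm --motion '[[[0.5,0,0,-0.01,0],[0.5,0,0,-0.016,0],[0.5,0,0,-0.016,0],[0.5,0,0,-0.018,0],[0.5,0,0,-0.018,0.1],[0.5,0,0.015,0,0.9],[0.5,0,0.015,0,0.9],[0.5,0,0.015,0,0.9]]]'

```text
time: 19.45
ee_pos: [0.5031, 0.0286, 0.0978]
orientation: [0.0, 0.697, 0.717, 0.0]
force: [-0.2, 0.8, -1.1]
gripper_width: 0.0424
grasp_force: 61.3
```

Request:
jog_arm --motion '[[[0.5,0,0.016,0,0.9],[0.5,0.001,0.015,0,0.9],[0.5,0.001,0.016,0,0.9],[0.5,0.001,0.015,0,0.9],[0.5,0.002,0.016,0,0.9],[0.5,0.001,0.015,0,1.0],[0.5,0,0,0,0],[0.5,0,0,0,0]]]'

```text
time: 20.45
ee_pos: [0.5942, 0.0338, 0.0975]
orientation: [-0.001, 0.73, 0.684, -0.001]
force: [0.3, 0.2, -1.1]
gripper_width: 0.0424
grasp_force: 61.2
```

Run:
```python
from h import *
np.set_printoptions(precision=4,suppress=True)
s=arm.read_state(); p=np.array(s['ee_pos']); print(p,yaw(s),s['gripper_width'],s['force'],s['time'])
c=cam('wrist'); darkpads(c)
for r in eyes.mark_of('ring_gauge_center','wrist')[:3]: print(round(r['score'],2),np.round(r['centre'],1),p2w(c,*r['centre'],p[2]+.002)[:2])
Rm=rot(s['orientation']); im=c['image'][190:330,210:420,::-1].copy()
im=cv2.resize(im,None,fx=3.6,fy=3.6,interpolation=cv2.INTER_CUBIC)
for r,z in ((.023,-.010),(.023,.006)):
  for t in np.linspace(0,2*np.pi,40):
    u=w2p(c,p+Rm@np.array([r*np.cos(t),r*np.sin(t),z])); cv2.circle(im,(int((u[0]-210)*3.6),int((u[1]-190)*3.6)),2,(0,0,255),-1)
cv2.imwrite('pics/w7.png',im)
plan([(1,.5,(.5963,.0336,.10),-3.7)])
```

```text
[0.5942 0.0338 0.0975] -3.744466989089762 0.04244119969099287 [ 0.2765  0.2013 -1.0827] 20.45
pad [442.3 155.3] [49.5 48.1] 4.2
pad [600.8  98.5] [47.7 48.1] 86.2
pad [447.4  91.3] [48.9 47.8] 4.4
pad [596.8  34.3] [46.6 47.6] 86.3
pad [452.6  26.9] [48.1 46.9] 4.5
0.96 [271.3 320.2] [0.5964 0.0332]
[[[0.5,-0.0,0.0022,-0.0021,-0.0]]]
SHORT 1
```

View pics/w7.png

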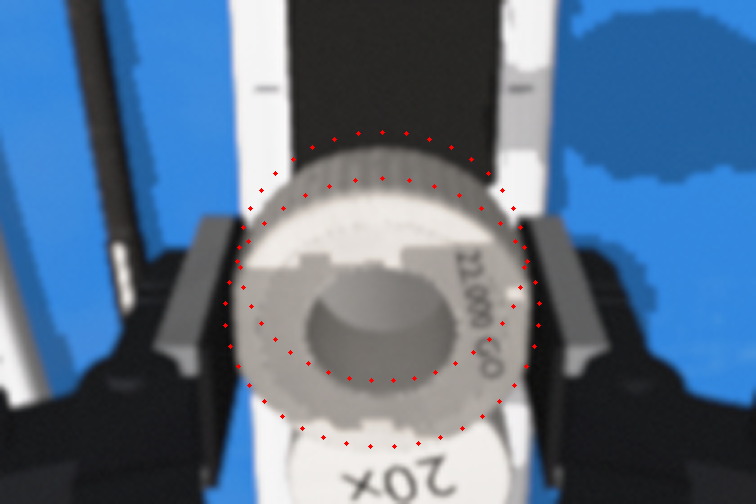

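The ring is centred in the jaws to about 1 mm and level. Setting it down.

Request:
jog_arm --motion '[[[0.5,0,0.001,0.022,0],[0.5,0,0,0.022,0],[0.5,0,0,0.02,0],[0.5,0,0,0.008,0],[0.5,0,0,0.002,0],[0.5,0,0,0,0],[0.5,0,0,0,0],[0.5,0,0,0,0]]]'

```text
time: 21.55
ee_pos: [0.5963, 0.0336, 0.0249]
orientation: [0.0, 0.73, 0.684, 0.0]
force: [0.7, -0.8, -1.4]
gripper_width: 0.0424
grasp_force: 61.2
```

Position is right; 2 mm lower, then release and rise, then go to the gear.

Request:
jog_arm --motion '[[[0.5,0,0,0.001,0],[0.5,0,0,0.001,0],[0.5,0,0,0,0],[-0.2,0,0,-0.001,0],[-0.35,0,0,0,0],[-0.35,0,0,0,0],[-0.35,0,0,-0.02,0],[-0.35,0,0,-0.03,0]]]'

```text
time: 22.55
ee_pos: [0.5948, 0.0337, 0.0728]
orientation: [-0.001, 0.73, 0.684, -0.001]
force: [0.7, 0.1, -0.3]
gripper_width: 0.0578
grasp_force: 0.0
```

Run:
```python
from h import *
s=arm.read_state(); p=s['ee_pos']; print(p,s['gripper_width'],s['force'],s['time'])
plan([(2,-.0,(p[0],p[1],.11),-3.7),(11,0.,(.4577,-.0385,.12),4.5),(3,-0.,(.4577,-.0385,.12),4.5)])
```

```text
[0.59482993 0.03371176 0.07280539] 0.057801920048305165 [ 0.74456664  0.0957898  -0.28294729] 22.55
[[[-0.0,0.0,0.0,-0.019,-0.0],[-0.0,0.0,0.0,-0.018,-0.1],[0.0,-0.007,-0.012,-0.001,-0.7],[0.0,-0.007,-0.012,-0.001,-0.7],[0.0,-0.007,-0.012,-0.001,-0.8],[0.0,-0.007,-0.012,-0.001,-0.7],[0.0,-0.007,-0.012,-0.001,-0.8],[0.0,-0.007,-0.013,-0.001,-0.7]]]
[[[0.0,-0.006,-0.013,-0.001,-0.8],[0.0,-0.006,-0.013,-0.001,-0.7],[0.0,-0.006,-0.013,-0.001,-0.8],[0.0,-0.006,-0.013,-0.001,-0.7],[0.0,-0.006,-0.012,-0.0,-0.8],[-0.0,-0.0,-0.0,-0.0,0.0],[-0.0,-0.0,-0.0,-0.0,0.0],[-0.0,-0.0,-0.0,-0.0,0.0]]]
```

Request:
jog_arm --motion '[[[-0.35,0,0,-0.019,0],[0,0,0,-0.018,-0.1],[0,-0.007,-0.012,-0.001,-0.7],[0,-0.007,-0.012,-0.001,-0.7],[0,-0.007,-0.012,-0.001,-0.8],[0,-0.007,-0.012,-0.001,-0.7],[0,-0.007,-0.012,-0.001,-0.8],[0,-0.007,-0.013,-0.001,-0.7]]]'

```text
time: 23.55
ee_pos: [0.5207, -0.0066, 0.1163]
orientation: [0.0, 0.702, 0.712, -0.0]
force: [0.6, -0.0, -0.5]
gripper_width: 0.0427
grasp_force: 0.0
```

Request:
jog_arm --motion '[[[0,-0.006,-0.013,-0.001,-0.8],[0,-0.006,-0.013,-0.001,-0.7],[0,-0.006,-0.013,-0.001,-0.8],[0,-0.006,-0.013,-0.001,-0.7],[0,-0.006,-0.012,0,-0.8],[0,0,0,0,0],[0,0,0,0,0],[0,0,0,0,0]]]'

```text
time: 24.55
ee_pos: [0.4593, -0.0384, 0.1203]
orientation: [0.0, 0.678, 0.735, 0.0]
force: [-0.4, 0.1, 0.3]
gripper_width: 0.0424
grasp_force: 0.0
```

Run:
```python
from h import *
np.set_printoptions(precision=4,suppress=True)
s=arm.read_state(); print(s['ee_pos'],yaw(s),s['gripper_width'],s['time'])
c=cam('wrist')
Z={'objective_can_center':.042,'ring_gauge_center':.024,'sample_gear_center':.0225}
for t,z in Z.items():
    for r in eyes.mark_of(t,'wrist')[:3]: print(t,round(r['score'],2),np.round(r['centre'],1),p2w(c,*r['centre'],z)[:2])
im=cv2.resize(c['image'][140:340,210:490,::-1],None,fx=2.8,fy=2.8,interpolation=cv2.INTER_CUBIC)
for r,z in((.0145,.025),(.007,.029)):
  for t in np.linspace(0,2*np.pi,30):
    u=w2p(c,[.4577+r*np.cos(t),-.0385+r*np.sin(t),z]); cv2.circle(im,(int((u[0]-210)*2.8),int((u[1]-140)*2.8)),1,(0,0,255),-1)
cv2.imwrite('pics/w8.png',im)
```

```text
[ 0.4593 -0.0384  0.1203] 4.5693507295066045 0.04242655189699788 24.55
ring_gauge_center 0.71 [140.3 488.6] [0.5974 0.0338]
ring_gauge_center 0.32 [218.9 474.8] [ 0.6043 -0.0361]
sample_gear_center 0.77 [206.2 315. ] [ 0.4584 -0.0359]
```

View pics/w8.png

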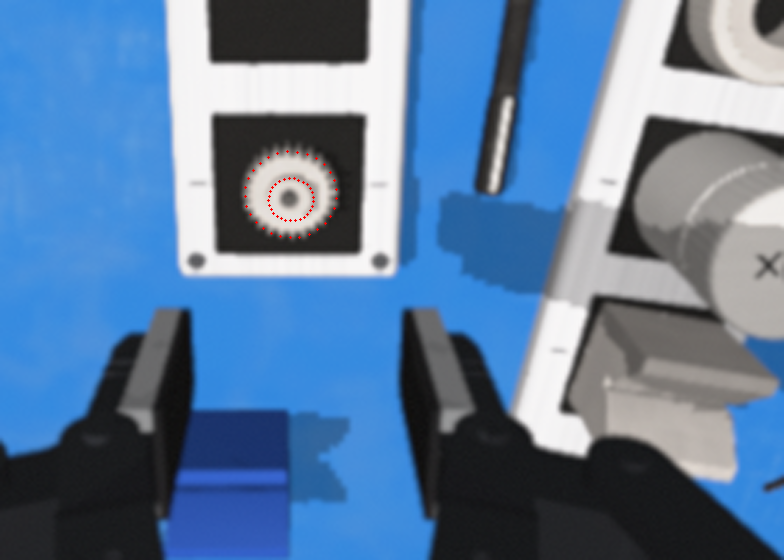

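The gear's overlay matches. Going down to a TCP height of about 26 mm.

Request:
jog_arm --motion '[[[0,0,-0.001,0.025,0],[0,0,0,0.025,0],[0,0,0,0.025,0],[0,0,0,0.014,0],[0,0,0,0.0055,0],[0.8,0,0,0,0],[0.8,0,0,0,0],[0.8,0,0,0,0]]]'

```text
time: 25.75
ee_pos: [0.4583, -0.0387, 0.0263]
orientation: [0.001, 0.678, 0.735, 0.0]
force: [-0.6, 0.2, -0.7]
gripper_width: 0.0256
grasp_force: 59.0
```

Run:
```python
from h import *
s=arm.read_state(); p=s['ee_pos']; print(p,s['gripper_width'],s['force'],s['grasp_force'])
E=(.6003,.0982)
plan([(5,.8,(p[0],p[1],.11),4.5),(9,.8,(*E,.11),-3.7),(2,.8,(*E,.11),-3.7)])
```

```text
[ 0.458344   -0.03871916  0.02632794] 0.02555974246017663 [-0.61054652  0.22196817 -0.65234636] 58.990432592108846
[[[0.8,0.0,0.0,-0.017,0.0],[0.8,0.0,0.0,-0.017,0.0],[0.8,0.0,0.0,-0.017,0.0],[0.8,0.0,0.0,-0.016,0.0],[0.8,0.0,0.0,-0.017,0.0],[0.8,0.014,0.017,0.0,0.9],[0.8,0.014,0.017,0.0,0.9],[0.8,0.014,0.016,0.0,0.9]]]
[[[0.8,0.015,0.016,0.0,0.9],[0.8,0.015,0.016,0.0,0.9],[0.8,0.015,0.016,0.0,0.9],[0.8,0.016,0.016,0.0,0.9],[0.8,0.016,0.015,0.0,1.0],[0.8,0.015,0.015,0.0,0.9],[0.8,0.0,0.0,0.0,0.0],[0.8,0.0,0.0,0.0,0.0]]]
```

Request:
jog_arm --motion '[[[0.8,0,0,-0.017,0],[0.8,0,0,-0.017,0],[0.8,0,0,-0.017,0],[0.8,0,0,-0.016,0],[0.8,0,0,-0.017,0],[0.8,0.014,0.017,0,0.9],[0.8,0.014,0.017,0,0.9],[0.8,0.014,0.016,0,0.9]]]'

```text
time: 26.75
ee_pos: [0.5057, 0.0069, 0.1103]
orientation: [0.0, 0.696, 0.718, 0.0]
force: [-0.0, -0.4, -1.6]
gripper_width: 0.0258
grasp_force: 59.1
```

Request:
jog_arm --motion '[[[0.8,0.015,0.016,0,0.9],[0.8,0.015,0.016,0,0.9],[0.8,0.015,0.016,0,0.9],[0.8,0.016,0.016,0,0.9],[0.8,0.016,0.015,0,1.0],[0.8,0.015,0.015,0,0.9],[0.8,0,0,0,0],[0.8,0,0,0,0]]]'

```text
time: 27.75
ee_pos: [0.599, 0.0976, 0.1097]
orientation: [-0.0, 0.729, 0.684, -0.0]
force: [-0.3, -0.1, -0.6]
gripper_width: 0.0256
grasp_force: 59.2
```

Run:
```python
from h import *
np.set_printoptions(precision=4,suppress=True)
s=arm.read_state(); p=np.array(s['ee_pos']); print(p,yaw(s),s['gripper_width'],s['force'],s['time'])
c=cam('wrist')
for r in eyes.mark_of('sample_gear_center','wrist')[:3]: print(round(r['score'],2),np.round(r['centre'],1),p2w(c,*r['centre'],p[2]-.004)[:2])
Rm=rot(s['orientation']); im=c['image'][190:330,210:420,::-1].copy()
im=cv2.resize(im,None,fx=3.6,fy=3.6,interpolation=cv2.INTER_CUBIC)
for r,z in ((.0145,.001),(.007,-.003)):
  for t in np.linspace(0,2*np.pi,40):
    u=w2p(c,p+Rm@np.array([r*np.cos(t),r*np.sin(t),z])); cv2.circle(im,(int((u[0]-210)*3.6),int((u[1]-190)*3.6)),2,(0,0,255),-1)
cv2.imwrite('pics/w9.png',im)
plan([(1,.5,(.6003,.0982,.11),-3.7)])
```

```text
[0.599  0.0976 0.1097] -3.643717296190806 0.025602602769792836 [-0.3019 -0.1446 -0.6119] 27.75
0.91 [263.8 316.4] [0.5992 0.0983]
[[[0.5,0.0009,0.0013,-0.0002,0.0]]]
SHORT 1
```

View pics/w9.png

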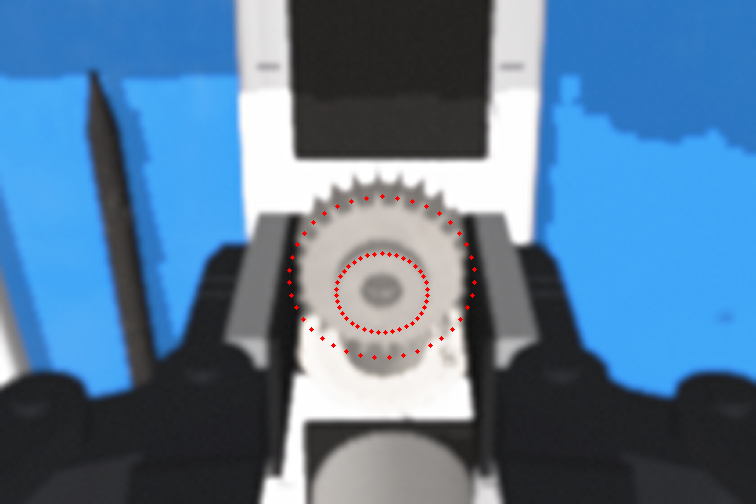

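The gear is held level, with its bore on the overlay's centre. Setting it down.

Request:
jog_arm --motion '[[[0.8,0.001,0.001,0.024,0],[0.8,0,0,0.024,0],[0.8,0,0,0.02,0],[0.8,0,0,0.01,0],[0.8,0,0,0.004,0],[0.8,0,0,0,0],[0.8,0,0,0,0],[0.8,0,0,0,0]]]'

```text
time: 28.85
ee_pos: [0.6012, 0.0989, 0.0284]
orientation: [0.0, 0.729, 0.684, 0.0]
force: [-0.9, 0.7, -1.0]
gripper_width: 0.0258
grasp_force: 59.2
```

Request:
jog_arm --motion '[[[0.8,0,-0.001,0.001,0],[0.8,0,0,0.001,0],[0.8,0,0,0,0],[0.3,0,0,0,0],[0,0,0,0,0],[0,0,0,-0.01,0],[0,0,0,-0.03,0],[0,0,0,-0.04,0]]]'

```text
time: 29.85
ee_pos: [0.599, 0.0988, 0.1063]
orientation: [-0.001, 0.729, 0.684, -0.001]
force: [0.7, 0.3, 0.1]
gripper_width: 0.0425
grasp_force: 0.0
```

Request:
jog_arm --motion '[[[0,0,0,-0.04,0],[0,-0.01,-0.04,-0.03,0],[0,-0.01,-0.05,-0.02,0],[0,-0.01,-0.05,0,0],[0,-0.01,-0.05,0,0],[0,0,0,0,0],[0,0,0,0,0],[0,0,0,0,0]]]'

```text
time: 30.85
ee_pos: [0.4092, 0.0711, 0.1963]
orientation: [0.001, 0.729, 0.684, 0.001]
force: [-0.2, 0.3, -0.6]
gripper_width: 0.0433
grasp_force: 0.0
```

Run:
```python
from h import *
np.set_printoptions(precision=4,suppress=True)
s=arm.read_state(); print(s['ee_pos'],s['time'])
Z={'v_block_center':.034,'objective_can_center':.042,'ring_gauge_center':.024,'sample_gear_center':.0225}
for n in('top','wrist'):
  c=cam(n)
  for t,z in Z.items():
    for r in eyes.mark_of(t,n)[:2]: print(n,t,round(r['score'],2),p2w(c,*r['centre'],z)[:2])
  im=c['image']
  a,b=(im[110:190,235:410],4.4) if n=='top' else (im[:,300:],2)
  if n=='top':
    im2=cv2.resize(a[:,:,::-1],None,fx=b,fy=b,interpolation=cv2.INTER_CUBIC)
  else: im3=im[:,:,::-1]
cv2.imwrite('pics/f1.png',im2); cv2.imwrite('pics/f2.png',im3)
```

```text
[0.4092 0.0711 0.1963] 30.85
top v_block_center 0.76 [ 0.5945 -0.089 ]
top v_block_center 0.72 [ 0.4383 -0.1481]
top objective_can_center 0.84 [ 0.5935 -0.0327]
top ring_gauge_center 0.88 [0.6001 0.03  ]
top sample_gear_center 0.52 [ 0.3896 -0.209 ]
wrist v_block_center 0.83 [ 0.5899 -0.0985]
wrist v_block_center 0.71 [ 0.438  -0.1445]
wrist objective_can_center 0.62 [ 0.5932 -0.031 ]
wrist ring_gauge_center 0.61 [0.5985 0.0292]
wrist ring_gauge_center 0.37 [0.4472 0.0783]
wrist sample_gear_center 0.65 [0.6002 0.1004]
wrist sample_gear_center 0.49 [ 0.3862 -0.192 ]
```

View pics/f2.png

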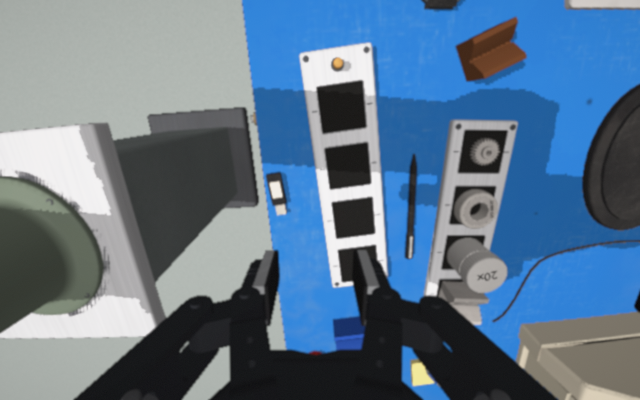

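View pics/f1.png

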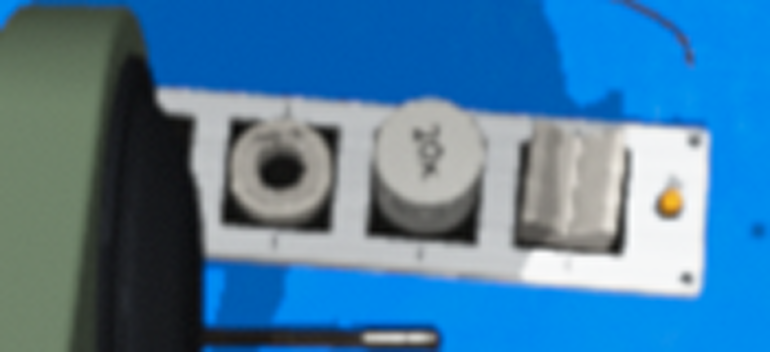

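From the pin the row now runs V-block, can, ring, gear, each on its pad and upright, and the gripper is clear. I miscounted the pictures and viewed 15, one over the limit of 14. Handing in.

```bash
python3 -c "
from station import arm
print(arm.hand_in())"
```

```text
the job is handed in; nothing more can be done
None
```

The job is handed in at about 31 s: V-block, can, ring and gear stand upright on the empty rack in that order from its pin, each measured within about 5 mm of its pad centre; I viewed 15 pictures, one over the limit of 14, and the hand-in returned no verdict.

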